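Put the garlic away in the screw-lid pot

TASK

Put the garlic bulb away in the white pot: unscrew the wooden lid all the way by its knob (anticlockwise, a bit less than a quarter turn), swing it fully aside on its arm, and set the garlic down inside without dropping it from high above. Then swing the lid back over the pot and screw it down tight, leaving the lemon where it is.

Things in the scene. Friction and masses are not known exactly. Their poses are not given: they have to be found in the camera images.
- pot: (All sizes in mm.) White ceramic pot, thin blue band, fixed to the worktop. Outer diameter 130, inner 120 to 122, rim 88 high. Origin: centre of its underside, on the worktop. A steel post (diameter 14; 24 at its head, 124 high) stands 90 from the pot's axis on the pot's own +x side and carries the lid's swing arm.
- pot_floor (a point): Centre of the pot's inner floor, 10 above the worktop.
- post_axis (a point): Point on the vertical axis of the steel post, 116 above the worktop: the lid's swing arm turns about this axis. The dark steel arm is 90 long from here to the lid's axis, 16 wide (28 at the lid's axis), its top 120 above the worktop. The arm never rises.
- swing (a joint): Angle of the swing arm about the post, rad: 0 = lid centred over the pot (end stop), 1.75 = fully aside (end stop), growing clockwise seen from above. Stays where left (friction 0.06 N m). While the lid is screwed down, a plug under it is caught in the pot's mouth and the arm cannot swing; it can once the lid has turned 0.8 rad.
- lid (a joint): Turn of the wooden lid relative to the swing arm, rad: 0 = screwed down tight (end stop), 1.4 = fully unscrewed (end stop), growing anticlockwise seen from above. The thread raises lid and knob 12 mm over the 1.4 rad. Stays where left (friction 0.08 N m), cannot come off the arm, and screws down only with the arm within about 0.05 rad of 0.
- knob (a point): Grip point in the lid's dark wooden knob bar, on the lid's axis, above the arm. Bar: 66 long (point x), 18 wide (point y; grip this), 30 tall; point 10 below its top. 150 above the worktop when tight, 162 unscrewed; arm top 30 below it when tight. When tight the bar points along the arm; it turns with lid and arm. Lid disc: 132 across, 10 thick, underside 62 below this point.
- garlic_center (a point): Centre (half-way up) of the whitish garlic bulb, 60 x 57 x 58 tall, about 40 g, which lies loose and upright on the chopping board (board top 21 above the worktop). Start orientation about the vertical is arbitrary.
- lemon_center (a point): Centre of the yellow lemon, 78 long, 55 wide, 56 tall, loose on the same board; it is to be left alone.
Not all that is in view belongs to the job. What is shaped like the part that bears garlic_center but black is not meant.

How it is judged:
On the way, in this order (a step that is already met when the one before it is completed fails the run):
1. the lid is unscrewed (turned at least 1.15 rad) (value of joint lid above 1.15 rad), for 0.2 s.
2. the lid is swung aside (arm past 1.3 rad) (value of joint swing above 1.3 rad), for 0.2 s.
3. the garlic lies inside the pot, let go, with the lid still aside (horizontal distance between garlic_center and pot_floor below 0.045 m and z of garlic_center in the frame of pot_floor below 0.045 m and contact force between garlic_1 and the fingers below 0.1 N and value of joint swing above 1 rad), for 0.2 s.
4. the lid is back over the pot, not yet screwed down (value of joint swing below 0.08 rad and value of joint lid above 0.5 rad), for 0.1 s.
At the end, for the whole second after the job is handed in: The lid is over the pot (arm within 0.08 rad of its closed stop) and screwed down to within 0.12 rad of tight; the garlic lies at rest inside the pot (its centre within 45 mm of the pot's axis and less than 45 mm above the inner floor); the lemon is within 30 mm of where it was (value of joint lid below 0.12 rad and value of joint swing below 0.08 rad and horizontal distance between garlic_center and pot_floor below 0.045 m and z of garlic_center in the frame of pot_floor between 0.01 and 0.045 m and linear speed of garlic_1 below 0.03 m/s and distance of lemon_center from where it was at the start of the episode below 0.03 m); the robot touches nothing.
It fails at once if the garlic falls or is thrown: it moves faster than 1.6 m/s, as after a drop of 13 cm (linear speed of garlic_1 above 1.6 m/s).
It fails at once if the lemon is pushed or carried more than 30 mm (distance of lemon_center from where it was at the start of the episode above 0.03 m).
It also fails if it takes over 72 s, if anything falls off the work surface, if the arm or the gripper's body presses on something with over 40 N, if the wrist force passes 120 N, or if a joint passes its speed limit or range.

ROBOT

A 7-joint arm with a two-finger parallel gripper is mounted at the origin on a cart in front of the work surface, level with it; the furniture and walls round the work are solid. World frame = base frame: x ahead of the robot, y to its left, z up, the work surface at z = 0. Lengths are in m, angles in rad, forces in N, time in s.
With the tool pointing down it reaches from about 0.4 to 0.875 m from the base axis. Payload 6.5 kg.
Tool frame: the origin (TCP) lies on the centre line of the jaws, within the pads' length; the fingertips stand 25 mm ahead of it and the grasp point (between the pads) lies 6 mm ahead of it; z points along the fingers, y is the direction in which the jaws open and shut (so a half turn about z gives the same grasp; the last joint's range is limited). The gripper opens to 88 mm and grips with 3 to 60 N. Pads are 18 mm wide; open, the fingers measure 123 mm over their backs; the gripper's body (75 mm by 187 mm) begins 45 mm behind the grasp point.
Start: joints at [1.258, 0.536, -0.004, 1.538, 0.003, 1.067, -0.071], TCP at [0.159, -0.63, 0.264] pointing down, gripper open.
Joint ranges: [-2.7, 2.7], [-0.37, 2.16], [-1.27, 1.26], [0.24, 2.4], [-1.31, 4.45], [0.19, 1.91], [-2.76, 2.76]. Speed limits (rad/s): [2.39, 2.39, 3.14, 3.14, 3.14, 3.14, 3.14].

INTERFACE

Orientations are given as a rotation vector (axis times angle).
In Python, from rig import manip gives the robot as it stands.
- The arm moves only by the tool move_arm, never from a script. Its argument "series" is a list of rows, each a list of 7 numbers: the turn, a rotation vector about the tool's x, y, z in degrees, then the shift along the tool's x, y, z in m, then the finger opening in m, from 0 to 0.0881. A call has 1 to 20 rows; each row shifts and turns the commanded pose from where the row before left it, along the tool's axes as they then stand; what a row does not reach is not made up. A row lasts 1/10 s, in which the tool goes at most 50 mm and 8.59 degrees, less where a joint would pass 70% of its speed; a pose out of reach is approached as far as the arm can. A call is refused whole if a number of a shift passes 0.05 or a number of a turn 8.59, either way. A call with a gripper value outside its range is refused whole. The fingers move at their own pace and stop on an object; the grip force is fixed at half the most. Time passes only in rows, so rows that do not move let the fingers close. It gives the time, the measured TCP pose, the force and the opening at its end, in the units of the state.
- manip.observe(): the state, without advancing time (a new reading comes with each control period).
- manip.capture(name): name is "scene" or "top"; returns the picture (384x512x3 uint8, red, green, blue); there is no depth.
- manip.calibration(name): a dict with "mtx" (3x3 intrinsics, pixels), "T" (4x4, takes a point from camera to world coordinates). Camera axes: x right, y down, z forward; pixel columns grow to the right and rows downward; lengths in m; the calibration is good to about 2 mm. A picture is of the moment at which its call begins. calibration takes no time and is no camera call.
- manip.hand_in(): hands the job in, once; it reports no verdict.
The state is a dict: "clock": time; "joint_positions": joint angles; "qd": joint speeds; "tau": joint torques, N m; "tcp_pos": TCP position; "orientation": TCP orientation; "ft_force": force on the tool from outside, world axes, zero at the start; "ft_torque": the same for the moment, N m; "finger_gap": finger opening in m.
Only numpy, scipy, OpenCV 4.12 (cv2) and the standard library are available. Lean on these libraries where they do the work, as an engineer would, in place of code of your own. Each camera call takes 0.05 s, during which the arm holds its last target. There are 200 camera calls.

## Working session

There is one attempt and no reset: what is moved stays moved. The work goes in short steps, Python scripts to look and compute and a tool call to move; the robot and the scene stay as the last step left them, time stands still between calls to the robot, and variables do not carry over. Pictures are saved under pics/ and viewed, and the job is handed in when it is done.

Besides the shell and the picture viewer there is one more tool, called after "Emit:" by a JSON object that holds its "method" and its "body". move_arm: Moves the arm, as the interface text tells. Its arguments: {"type":"object","properties":{"series":{"type":"array"}},"required":["series"]}

```bash
mkdir -p pics
python3 - <<'E'
from rig import manip
import cv2
for n in("scene","top"):
    cv2.imwrite(f"pics/{n}0.png",cv2.resize(manip.capture(n)[:,:,::-1],(800,600),interpolation=cv2.INTER_CUBIC))
    c=manip.calibration(n);print(n,c["mtx"].round(1).tolist(),c["T"].round(4).tolist())
print(manip.observe())
E
```

```text
scene [[387.1, 0.0, 262.2], [0.0, 387.1, 185.1], [0.0, 0.0, 1.0]] [[-0.8199, -0.3336, 0.4653, 0.0994], [-0.5725, 0.4646, -0.6756, 0.4826], [0.0092, -0.8202, -0.5719, 0.5917], [0.0, 0.0, 0.0, 1.0]]
top [[407.2, 0.0, 257.6], [0.0, 407.2, 189.8], [0.0, 0.0, 1.0]] [[-0.0094, -0.9932, 0.1163, 0.3693], [-0.9998, 0.0073, -0.0188, -0.0931], [0.0178, -0.1164, -0.993, 1.1199], [0.0, 0.0, 0.0, 1.0]]
{'clock': 0.1, 'joint_positions': array([ 1.25778221,  0.53709676, -0.00442902,  1.53876219,  0.00261777,
        1.06728432, -0.0711973 ]), 'qd': array([ 0.00010469, -0.00086784,  0.00012792, -0.00287323, -0.00018875,
        0.00019621, -0.00079366]), 'tau': array([ 3.84208586e-03, -5.72073126e+01,  9.94770639e-01, -2.52228516e+01,
       -5.61064866e-02,  1.34503588e-02,  3.61431717e-05]), 'tcp_pos': array([ 0.15866147, -0.62981405,  0.26292736]), 'orientation': array([-3.11618696e+00, -3.86641825e-01,  5.07425994e-04]), 'ft_force': array([ 0.25875411,  0.3775493 , -0.90232695]), 'ft_torque': array([-0.02153683, -0.02023068, -0.05943031]), 'finger_gap': 0.08792537431466166}
```

View pics/scene0.png

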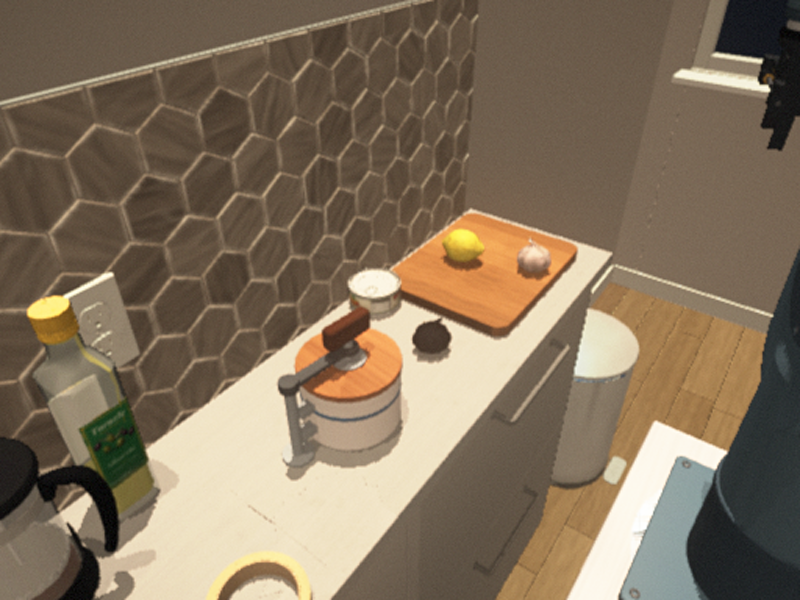

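View pics/top0.png

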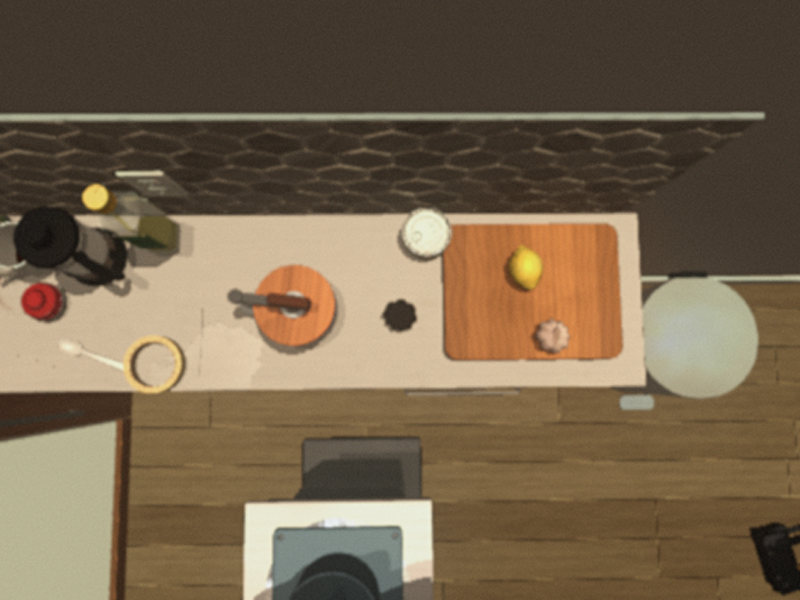

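```bash
cat > h.py <<'E'
from rig import manip
import cv2, numpy as np
from scipy.spatial.transform import Rotation as R
def ray(n,px,z):
    c=manip.calibration(n);K,T=np.array(c["mtx"]),np.array(c["T"])
    d=T[:3,:3]@np.linalg.solve(K,[px[0],px[1],1.]);o=T[:3,3]
    return (o+d*(z-o[2])/d[2])
def blob(mask,box):
    x0,y0,x1,y1=box;m=np.zeros_like(mask);m[y0:y1,x0:x1]=mask[y0:y1,x0:x1]
    k,l,s,c=cv2.connectedComponentsWithStats(m.astype(np.uint8))
    i=1+np.argmax(s[1:,4]);return c[i],s[i],l==i
def proj(n,p):
    c=manip.calibration(n);K,T=np.array(c["mtx"]),np.array(c["T"])
    q=K@(T[:3,:3].T@(np.array(p)-T[:3,3]));return (q[:2]/q[2]).round(1)
def go(p,yaw):
    """tool down, tool y axis at world yaw; print needed shift & turn in current tool axes"""
    s=manip.observe();r=R.from_rotvec(s["orientation"]);y=np.array([np.cos(yaw),np.sin(yaw),0]);z=np.array([0,0,-1.])
    t=R.from_matrix(np.c_[np.cross(y,z),y,z])
    print("pos",s["tcp_pos"].round(4),"shift tool",r.inv().apply(np.array(p)-s["tcp_pos"]).round(4),"turn deg",np.degrees((r.inv()*t).as_rotvec()).round(1),"yaw",round(np.degrees(np.arctan2(*r.as_matrix()[[1,0],1])),1),"gap",round(s["finger_gap"],4),"F",s["ft_force"].round(1),"t",s["clock"],"q7",s["joint_positions"].round(2))
E
python3 - <<'E'
from h import *
im=manip.capture("top");cv2.imwrite("pics/topz.png",cv2.resize(im[150:260,130:410,::-1],(784,308),interpolation=cv2.INTER_CUBIC))
h=cv2.cvtColor(im,cv2.COLOR_RGB2HSV).astype(int);H,S,V=h[...,0],h[...,1],h[...,2]
c,s,m=blob((H<20)&(S>140)&(V>130),(150,160,225,230));e=cv2.minEnclosingCircle(np.argwhere(m)[:,::-1].astype(np.float32));print("lid",c,s,e,ray("top",e[0],.098))
c,s,m=blob((V<110),(165,175,205,205));r=cv2.minAreaRect(np.argwhere(m)[:,::-1].astype(np.float32));print("knob",c,s,r,ray("top",r[0],.16))
c,s,m=blob((H>18)&(H<35)&(S>140)&(V>120),(300,140,370,200));print("lemon",c,s,ray("top",c,.049))
c,s,m=blob((S<110)&(V>90),(325,195,380,230));print("garlic",c,s,ray("top",c,.055))
im=manip.capture("scene");cv2.imwrite("pics/scz.png",cv2.resize(im[110:310,150:400,::-1],(750,600),interpolation=cv2.INTER_CUBIC))
E
```

```text
lid [189.34577723 195.62851897] [ 162  170   52   51 1634] ((187.75, 195.25), 25.896528244018555) [0.47633406 0.06343033 0.098     ]
knob [182.61065574 193.89754098] [165 189  34  11 244] ((181.3565673828125, 194.07789611816406), (33.3171501159668, 9.325181007385254), 5.194429397583008) [0.47273855 0.06902268 0.16      ]
lemon [336.51597052 170.57248157] [327 157  20  28 407] [ 0.54475839 -0.32472922  0.049     ]
garlic [353.70134228 214.53691275] [344 205  20  20 298] [ 0.42663203 -0.36497183  0.055     ]
```

View pics/topz.png

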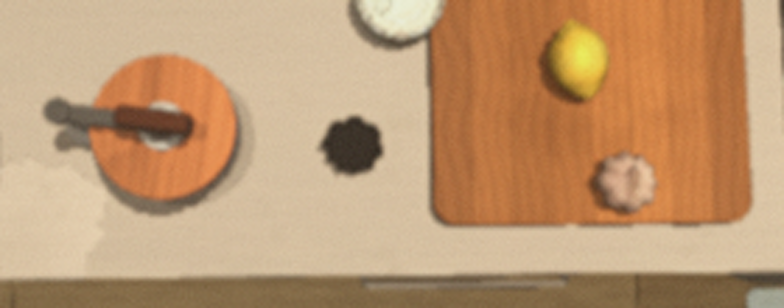

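View pics/scz.png

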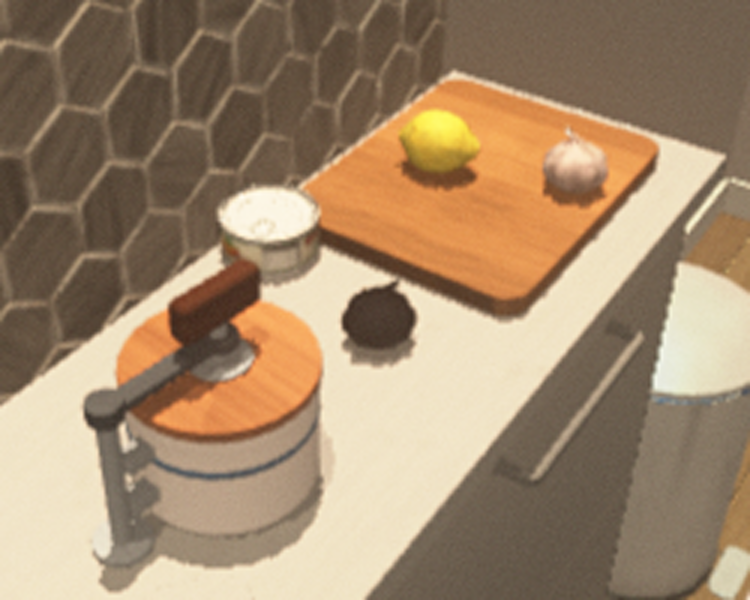

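Run:
```python
from h import *
im=manip.capture("top");h=cv2.cvtColor(im,cv2.COLOR_RGB2HSV).astype(int);H,S,V=h[...,0],h[...,1],h[...,2]
c,s,m=blob((V<130)&(S>120),(165,175,205,205));r=cv2.minAreaRect(np.argwhere(m)[:,::-1].astype(np.float32));print("knob",c,s,r,ray("top",r[0],.16),ray("top",c,.16))
pts=np.argwhere(m)[:,::-1];P=np.array([ray("top",p,.16) for p in pts]);w,v=np.linalg.eigh(np.cov(P[:,:2].T));print("dir",np.degrees(np.arctan2(v[1,1],v[0,1])),"len",4*np.sqrt(w)*.866)
post=ray("top",(130+57/2.8,150+111/2.8),.124);print("post",post)
im=manip.capture("scene");h=cv2.cvtColor(im,cv2.COLOR_RGB2HSV).astype(int);H,S,V=h[...,0],h[...,1],h[...,2]
print("post scene",ray("scene",(150+104/3,110+407/3),.124))
c,s,m=blob((V<130)&(S>100)&((H<12)|(H>170)),(200,195,240,230));print("knob scene",c,s,ray("scene",c,.15),ray("scene",c,.16))
c,s,m=blob((S<95)&(V>100),(328,150,356,178));print("garlic scene",c,s,ray("scene",c,.05))
print(proj("scene",[.4266,-.365,.05]))
```

```text
knob [183.37864078 193.10679612] [170 188  29  13 206] ((183.77261352539062, 194.51589965820312), (28.876941680908203, 10.581619262695312), 8.530765533447266) [0.47165491 0.06331972 0.16      ] [0.47501115 0.06428698 0.16      ]
dir 84.30118022381352 len [0.02020778 0.06670612]
post [0.48812135 0.1509798  0.124     ]
post scene [0.48397501 0.15741892 0.124     ]
knob scene [220.48635236 210.74193548] [206 197  30  29 403] [0.47371057 0.07203928 0.15      ] [0.46523615 0.08133376 0.16      ]
garlic scene [341.61452514 162.40223464] [332 153  20  17 179] [ 0.42807135 -0.36857315  0.05      ]
[341.5 163.1]
```

Emit:
{"method": "move_arm", "body": {"series": [[0, 0, 0, 0.035, -0.021, 0, 0.088], [0, 0, 0, 0.035, -0.021, 0, 0.088], [0, 0, 0, 0.035, -0.021, 0, 0.088], [0, 0, 0, 0.035, -0.021, 0, 0.088], [0, 0, 0, 0.035, -0.021, 0, 0.088], [0, 0, 0, 0.035, -0.021, 0, 0.088], [0, 0, 0, 0.035, -0.021, 0, 0.088], [0, 0, 0, 0.035, -0.021, 0, 0.088], [0, 0, 0, 0.035, -0.021, 0, 0.088], [0, 0, -7.7, 0, 0, 0, 0.088], [0, 0, -7.7, 0, 0, 0, 0.088], [0, 0, -7.7, 0, 0, 0, 0.088], [0, 0, -7.7, 0, 0, 0, 0.088], [0, 0, -7.7, 0, 0, 0, 0.088], [0, 0, -7.7, 0, 0, 0, 0.088], [0, 0, -7.7, 0, 0, 0, 0.088], [0, 0, -7.7, 0, 0, 0, 0.088], [0, 0, -7.7, 0, 0, 0, 0.088]]}}

```text
clock: 2.1
tcp_pos: [0.418, -0.3701, 0.2637]
orientation: [2.339, 2.097, -0.0]
ft_force: [-0.3, -0.5, -1.2]
finger_gap: 0.0875
```

```bash
python3 -c "
from h import *
go([.475,.0635,.225],np.radians(-6.5))"
```

```text
pos [ 0.418  -0.3701  0.2637] shift tool [0.4372 0.0095 0.0387] turn deg [-0.   0.   0.3] yaw -6.2 gap 0.0875 F [-0.3 -0.5 -1.2] t 2.1 q7 [ 0.92  0.41 -0.36  1.77  0.17  1.    0.39]
```

Emit:
{"method": "move_arm", "body": {"series": [[0, 0, 0, 0.0437, 0.001, 0, 0.088], [0, 0, 0, 0.0437, 0.001, 0, 0.088], [0, 0, 0, 0.0437, 0.001, 0, 0.088], [0, 0, 0, 0.0437, 0.001, 0, 0.088], [0, 0, 0, 0.0437, 0.001, 0, 0.088], [0, 0, 0, 0.0437, 0.001, 0.005, 0.088], [0, 0, 0, 0.0437, 0.001, 0.008, 0.088], [0, 0, 0, 0.0437, 0.001, 0.008, 0.088], [0, 0, 0, 0.0437, 0.001, 0.008, 0.088], [0, 0, 0.3, 0.0437, 0.001, 0.008, 0.088], [0, 0, 0, 0, 0, 0, 0.05], [0, 0, 0, 0, 0, 0, 0.05]]}}

```text
clock: 3.3
tcp_pos: [0.4778, 0.0637, 0.2266]
orientation: [-2.347, -2.087, 0.001]
ft_force: [-0.5, -1.0, 0.8]
finger_gap: 0.0742
```

Run:
```python
from h import *
go([.475,.0635,.157],np.radians(-6.5))
for n,b in(("top",(150,260,130,250)),("scene",(130,300,140,300))):
    im=manip.capture(n)[b[0]:b[1],b[2]:b[3],::-1]; cv2.imwrite(f"pics/{n}1.png",cv2.resize(im,None,fx=3.5,fy=3.5,interpolation=cv2.INTER_CUBIC))
```

```text
pos [0.4778 0.0637 0.2266] shift tool [-0.0005 -0.0027  0.0696] turn deg [-0.   0.  -0.2] yaw -6.7 gap 0.0742 F [-0.5 -1.   0.8] t 3.3 q7 [ 0.24  0.36 -0.56  1.98  0.24  0.87 -0.57]
```

View pics/scene1.png

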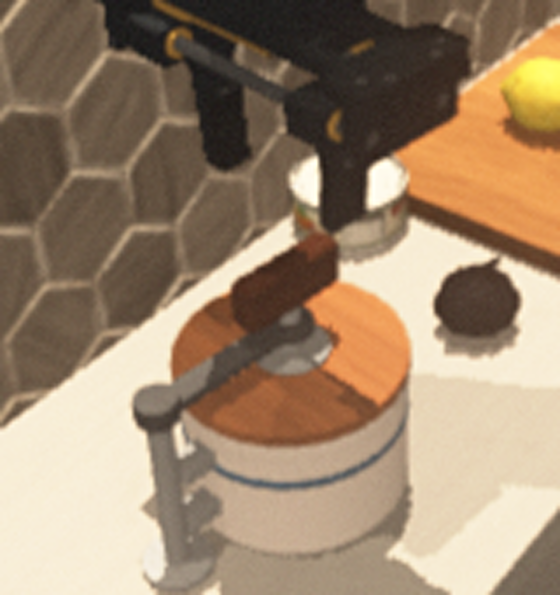

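Emit:
{"method": "move_arm", "body": {"series": [[0, 0, 0, 0, -0.0027, 0.01, 0.06], [0, 0, 0, 0, 0, 0.015, 0.06], [0, 0, 0, 0, 0, 0.015, 0.06], [0, 0, 0, 0, 0, 0.015, 0.06], [0, 0, 0, 0, 0, 0.013, 0.06], [0, 0, 0, 0, 0, 0, 0.04], [0, 0, 0, 0, 0, 0, 0.025], [0, 0, 0, 0, 0, 0, 0.022], [0, 0, 0, 0, 0, 0, 0.022]]}}

```text
clock: 4.3
tcp_pos: [0.4757, 0.0633, 0.1593]
orientation: [2.35, 2.084, 0.002]
ft_force: [0.5, 0.6, 0.1]
finger_gap: 0.0302
```

Run:
```python
from h import *
go([.475,.0635,.157],np.radians(-6.5))
for n,b in(("scene",(130,300,140,300)),):
    im=manip.capture(n)[b[0]:b[1],b[2]:b[3],::-1]; cv2.imwrite(f"pics/{n}2.png",cv2.resize(im,None,fx=3.5,fy=3.5,interpolation=cv2.INTER_CUBIC))
```

```text
pos [0.4757 0.0633 0.1593] shift tool [ 0.0001 -0.0007  0.0023] turn deg [ 0.1 -0.  -0.4] yaw -6.9 gap 0.0302 F [0.5 0.6 0.1] t 4.3 q7 [ 0.19  0.46 -0.51  2.04  0.33  0.72 -0.65]
```

View pics/scene2.png

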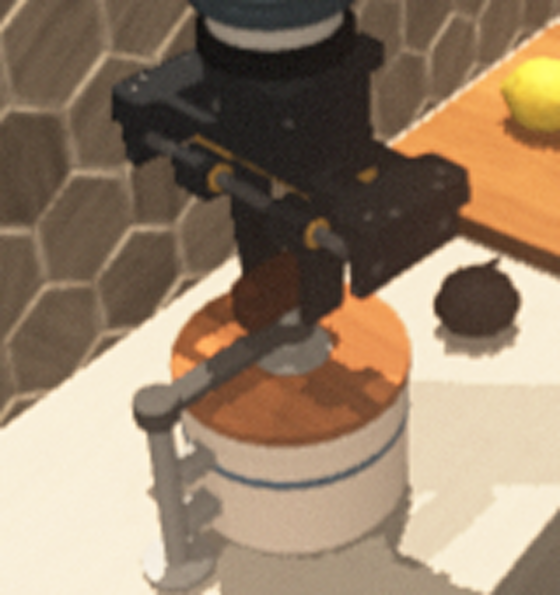

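Emit:
{"method": "move_arm", "body": {"series": [[0, 0, 0, 0, 0, 0.002, 0.01], [0, 0, 0, 0, 0, 0, 0.01], [0, 0, 0, 0, 0, 0, 0.01], [0, 0, 0, 0, 0, 0, 0.01]]}}

```text
clock: 4.75
tcp_pos: [0.4761, 0.0633, 0.1573]
orientation: [2.35, 2.084, 0.002]
ft_force: [0.1, -0.7, 4.9]
finger_gap: 0.018
```

```bash
python3 -c "
from h import *
go([.475,.0635,.157],np.radians(-6.5));print(manip.observe()['ft_torque'])"
```

```text
pos [0.4761 0.0633 0.1573] shift tool [ 0.     -0.0012  0.0003] turn deg [ 0.1 -0.  -0.4] yaw -6.9 gap 0.018 F [ 0.1 -0.7  4.9] t 4.75 q7 [ 0.19  0.46 -0.51  2.04  0.34  0.72 -0.65]
[-0.22971797 -0.19604814 -0.04743079]
```

Emit:
{"method": "move_arm", "body": {"series": [[0, 0, -6.7, 0, 0, -0.001, 0.01], [0, 0, -6.7, 0, 0, -0.001, 0.01], [0, 0, -6.7, 0, 0, -0.001, 0.01], [0, 0, -6.7, 0, 0, -0.001, 0.01], [0, 0, -6.7, 0, 0, -0.001, 0.01], [0, 0, -6.7, 0, 0, -0.001, 0.01]]}}

```text
clock: 5.35
tcp_pos: [0.4767, 0.0635, 0.1635]
orientation: [1.484, 2.766, 0.003]
ft_force: [2.1, -0.6, 3.1]
finger_gap: 0.0179
```

```bash
python3 -c "
from h import *
go([.475,.0635,.169],np.radians(73.5));print(manip.observe()['ft_torque'])"
```

```text
pos [0.4767 0.0635 0.1635] shift tool [ 0.0009 -0.0014 -0.0055] turn deg [  0.1   0.1 -39.9] yaw 33.6 gap 0.0179 F [ 2.1 -0.6  3.1] t 5.35 q7 [ 0.33  0.49 -0.68  2.03  0.44  0.77 -0.04]
[-0.0062602  -0.63363024 -0.15113313]
```

Emit:
{"method": "move_arm", "body": {"series": [[0, 0, -6.7, 0, 0, -0.001, 0.01], [0, 0, -6.7, 0, 0, -0.001, 0.01], [0, 0, -6.7, 0, 0, -0.001, 0.01], [0, 0, -6.7, 0, 0, -0.001, 0.01], [0, 0, -6.7, 0, 0, -0.001, 0.01], [0, 0, -6.7, 0, 0, -0.001, 0.01], [0, 0, 0, 0, 0, 0, 0.01], [0, 0, 0, 0, 0, 0, 0.01]]}}

```text
clock: 6.15
tcp_pos: [0.4771, 0.064, 0.1694]
orientation: [0.453, 3.105, 0.004]
ft_force: [4.7, 2.0, 1.9]
finger_gap: 0.0178
```

Run:
```python
from h import *
go([.475,.0635,.169],np.radians(73.5));print(manip.observe()['ft_torque'])
for n,b in(("scene",(130,300,140,300)),):
    im=manip.capture(n)[b[0]:b[1],b[2]:b[3],::-1]; cv2.imwrite(f"pics/{n}3.png",cv2.resize(im,None,fx=3.5,fy=3.5,interpolation=cv2.INTER_CUBIC))
```

```text
pos [0.4771 0.064  0.1694] shift tool [ 0.0018 -0.0011  0.0004] turn deg [ 0.2  0.2 -0.1] yaw 73.4 gap 0.0178 F [4.7 2.  1.9] t 6.15 q7 [ 0.45  0.54 -0.85  2.02  0.55  0.83  0.56]
[ 0.50931148 -1.11419324 -0.33580148]
```

View pics/scene3.png

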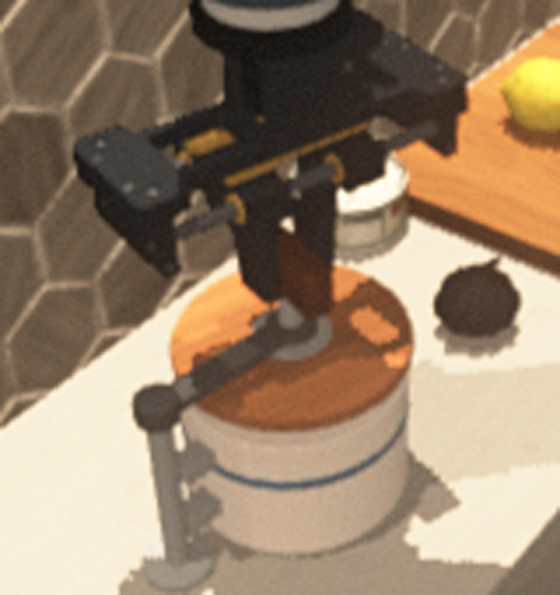

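Emit:
{"method": "move_arm", "body": {"series": [[0, 0, 5, 0.0078, -0.001, 0, 0.01], [0, 0, 5, 0.0078, -0.001, 0, 0.01], [0, 0, 5, 0.0078, -0.001, 0, 0.01], [0, 0, 5, 0.0078, -0.001, 0, 0.01], [0, 0, 5, 0.0078, -0.001, 0, 0.01], [0, 0, 5, 0.0078, -0.001, 0, 0.01]]}}

```text
clock: 6.8
tcp_pos: [0.4339, 0.0818, 0.1695]
orientation: [1.246, 2.88, 0.007]
ft_force: [7.0, 2.9, -1.0]
finger_gap: 0.018
```

```bash
cat >> h.py <<'E'
def arc(sw):
    P=np.array([.488,.154]);a=np.radians(263.5)-sw;p=P+.09*np.array([np.cos(a),np.sin(a)]);t=manip.observe()["tcp_pos"][:2]-P
    print("now swing est",round(np.radians(263.5)-np.arctan2(t[1],t[0])%(2*np.pi),3),"r",np.hypot(*t).round(4));return [*p,.169]
E
python3 -c "
from h import *
go(arc(np.radians(30)),np.radians(43.4));print(manip.observe()['ft_torque'])"
```

```text
now swing est 0.529 r 0.0902
pos [0.4339 0.0818 0.1695] shift tool [-0.0005  0.0003  0.0005] turn deg [ 0.3  0.1 -0.2] yaw 43.2 gap 0.018 F [ 7.   2.9 -1. ] t 6.8 q7 [ 0.35  0.44 -0.76  2.12  0.44  0.74  0.06]
[ 0.7569841  -1.59714008 -0.23473804]
```

Emit:
{"method": "move_arm", "body": {"series": [[0, 0, 5, 0.0064, 0.0005, 0, 0.01], [0, 0, 5, 0.0078, -0.001, 0, 0.01], [0, 0, 5, 0.0078, -0.001, 0, 0.01], [0, 0, 5, 0.0078, -0.001, 0, 0.01], [0, 0, 5, 0.0078, -0.001, 0, 0.01], [0, 0, 5, 0.0078, -0.001, 0, 0.01], [0, 0, 5, 0.0078, -0.001, 0, 0.01]]}}

```text
clock: 7.5
tcp_pos: [0.4035, 0.1253, 0.1693]
orientation: [2.055, 2.375, 0.005]
ft_force: [3.8, 0.9, 1.7]
finger_gap: 0.0179
```

```bash
python3 -c "
from h import *
go(arc(np.radians(65)),np.radians(8.4));print(manip.observe()['ft_torque'])"
```

```text
now swing est 1.13 r 0.0893
pos [0.4035 0.1253 0.1693] shift tool [ 0.0003 -0.0008  0.0003] turn deg [ 0.2 -0.  -0.1] yaw 8.3 gap 0.0179 F [3.8 0.9 1.7] t 7.5 q7 [ 0.14  0.38 -0.64  2.16  0.35  0.7  -0.59]
[ 0.19251538 -1.01249702 -0.02169373]
```

Emit:
{"method": "move_arm", "body": {"series": [[0, 0, 5, 0.0078, -0.001, 0, 0.01], [0, 0, 5, 0.0078, -0.001, 0, 0.01], [0, 0, 5, 0.0078, -0.001, 0, 0.01], [0, 0, 5, 0.0078, -0.001, 0, 0.01], [0, 0, 5, 0.0078, -0.001, 0, 0.01], [0, 0, 5, 0.0078, -0.001, 0, 0.01], [0, 0, 3, 0.0047, -0.0006, 0, 0.01], [0, 0, 0, 0, 0, 0, 0.01], [0, 0, 0, 0, 0, 0, 0.01]]}}

```text
clock: 8.4
tcp_pos: [0.4016, 0.1756, 0.1691]
orientation: [2.641, 1.701, 0.003]
ft_force: [3.9, -1.2, 4.3]
finger_gap: 0.018
```

```bash
python3 -c "
from h import *
go(arc(np.radians(98)),np.radians(-24.6));print(manip.observe()['ft_torque'])"
```

```text
now swing est 1.702 r 0.0891
pos [0.4016 0.1756 0.1691] shift tool [ 0.0005 -0.0011  0.0001] turn deg [ 0.1 -0.1  0.2] yaw -24.4 gap 0.018 F [ 3.9 -1.2  4.3] t 8.4 q7 [-0.08  0.38 -0.51  2.13  0.28  0.7  -1.21]
[-0.23161196 -1.00330776  0.01970496]
```

Emit:
{"method": "move_arm", "body": {"series": [[0, 0, 0, 0, 0, 0, 0.06], [0, 0, 0, 0, 0, 0, 0.06], [0, 0, 0, 0, 0, 0, 0.06], [0, 0, 0, 0, 0, -0.02, 0.06], [0, 0, 0, 0, 0, -0.04, 0.06], [0, 0, 0, 0, 0, -0.04, 0.088], [0, 0, 0, 0, 0, -0.02, 0.088], [0, 0, 0, 0.0, 0, 0, 0.088]]}}

```text
clock: 9.2
tcp_pos: [0.4015, 0.1762, 0.291]
orientation: [2.641, 1.7, 0.006]
ft_force: [-0.4, -0.5, 0.0]
finger_gap: 0.0795
```

Run:
```python
from h import *
go([.427,-.367,.29],np.radians(-75))
for n,b in(("scene",(130,300,140,300)),):
    im=manip.capture(n)[b[0]:b[1],b[2]:b[3],::-1]; cv2.imwrite(f"pics/{n}4.png",cv2.resize(im,None,fx=3.5,fy=3.5,interpolation=cv2.INTER_CUBIC))
```

```text
pos [0.4015 0.1762 0.291 ] shift tool [-4.839e-01  2.482e-01  4.000e-04] turn deg [ 0.1 -0.2 50.5] yaw -24.5 gap 0.0795 F [-0.4 -0.5  0. ] t 9.2 q7 [ 0.01  0.18 -0.58  2.01  0.12  0.98 -1.06]
```

View pics/scene4.png

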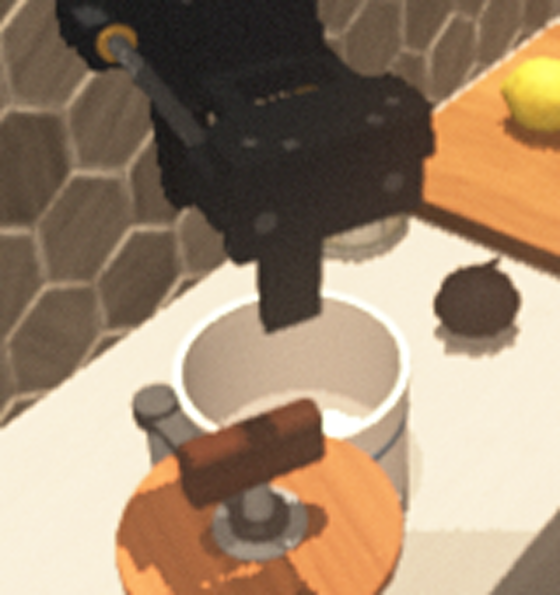

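Emit:
{"method": "move_arm", "body": {"series": [[0, 0, 0, -0.0403, 0.0207, 0, 0.088], [0, 0, 0, -0.0403, 0.0207, 0, 0.088], [0, 0, 0, -0.0403, 0.0207, 0, 0.088], [0, 0, 0, -0.0403, 0.0207, 0, 0.088], [0, 0, 0, -0.0403, 0.0207, 0, 0.088], [0, 0, 0, -0.0403, 0.0207, 0, 0.088], [0, 0, 0, -0.0403, 0.0207, 0, 0.088], [0, 0, 0, -0.0403, 0.0207, 0, 0.088], [0, 0, 0, -0.0403, 0.0207, 0, 0.088], [0, 0, 0, -0.0403, 0.0207, 0, 0.088], [0, 0, 0, -0.0403, 0.0207, 0, 0.088], [0, 0, 0, -0.0403, 0.0207, 0, 0.088], [0, 0, 8.4, 0, 0, 0, 0.088], [0, 0, 8.4, 0, 0, 0.02, 0.088], [0, 0, 8.4, 0, 0, 0.03, 0.088], [0, 0, 8.4, 0, 0, 0.03, 0.088], [0, 0, 8.4, 0, 0, 0.03, 0.088], [0, 0, 8.4, 0, 0, 0.03, 0.088], [0, 0, 0, 0, 0, 0, 0.088]]}}

```text
clock: 11.15
tcp_pos: [0.4232, -0.3645, 0.1434]
orientation: [-3.107, -0.412, 0.013]
ft_force: [0.2, 1.3, -0.2]
finger_gap: 0.0883
```

Run:
```python
from h import *
go([.427,-.367,.061],np.radians(-75))
for n,b in(("scene",(80,230,250,400)),("top",(130,280,280,430))):
    im=manip.capture(n)[b[0]:b[1],b[2]:b[3],::-1]; cv2.imwrite(f"pics/{n}5.png",cv2.resize(im,None,fx=3,fy=3,interpolation=cv2.INTER_CUBIC))
```

```text
pos [ 0.4232 -0.3645  0.1434] shift tool [0.0037 0.0041 0.0824] turn deg [-0.5  0.4  0.1] yaw -74.9 gap 0.0883 F [ 0.2  1.3 -0.2] t 11.15 q7 [ 0.61  0.55  0.03  1.87 -0.02  0.74 -0.66]
```

View pics/scene5.png

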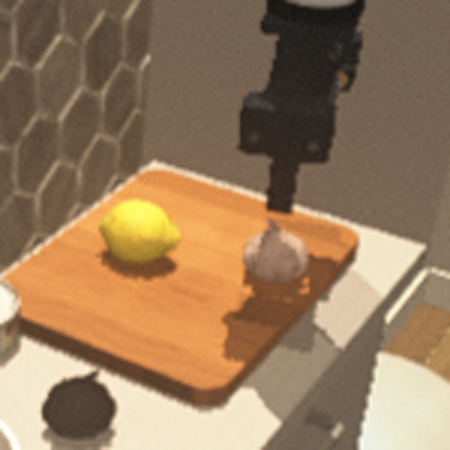

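View pics/top5.png

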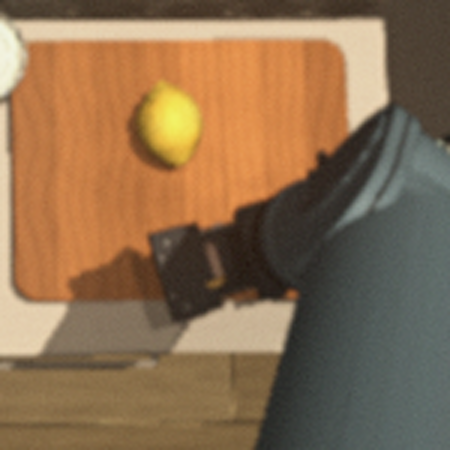

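Emit:
{"method": "move_arm", "body": {"series": [[-0.5, 0.4, 0, 0.0037, 0.004, 0.01, 0.088], [0, 0, 0, 0, 0, 0.02, 0.088], [0, 0, 0, 0, 0, 0.02, 0.088], [0, 0, 0, 0, 0, 0.02, 0.088], [0, 0, 0, 0, 0, 0.012, 0.088], [0, 0, 0, 0, 0, 0, 0.065]]}}

```text
clock: 11.85
tcp_pos: [0.4314, -0.3705, 0.0658]
orientation: [3.107, 0.415, 0.011]
ft_force: [0.2, 0.4, 0.3]
finger_gap: 0.0822
```

Run:
```python
from h import *
go([.427,-.367,.061],np.radians(-75))
for n,b in(("scene",(80,230,250,400)),):
    im=manip.capture(n)[b[0]:b[1],b[2]:b[3],::-1]; cv2.imwrite(f"pics/{n}6.png",cv2.resize(im,None,fx=4,fy=4,interpolation=cv2.INTER_CUBIC))
```

```text
pos [ 0.4314 -0.3705  0.0658] shift tool [-0.0034 -0.0046  0.0048] turn deg [ 0.4 -0.4  0.2] yaw -74.8 gap 0.0822 F [0.2 0.4 0.3] t 11.85 q7 [ 0.61  0.68  0.02  1.88 -0.03  0.58 -0.65]
```

View pics/scene6.png

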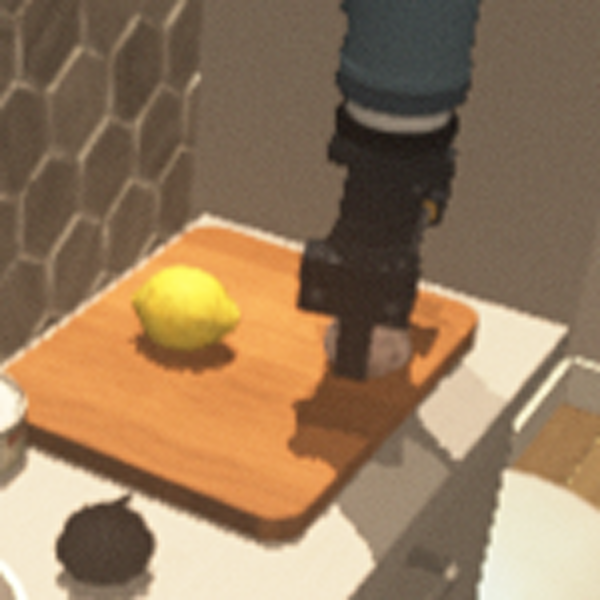

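Emit:
{"method": "move_arm", "body": {"series": [[0.4, -0.4, 0, -0.0034, -0.004, 0.003, 0.08], [0, 0, 0, 0, 0, 0, 0.07], [0, 0, 0, 0, 0, 0, 0.065], [0, 0, 0, 0, 0, 0, 0.03], [0, 0, 0, 0, 0, 0, 0.03], [0, 0, 0, 0, 0, 0, 0.03], [0, 0, 0, 0, 0, 0, 0.03]]}}

```text
clock: 12.6
tcp_pos: [0.4277, -0.3681, 0.064]
orientation: [3.112, 0.414, 0.001]
ft_force: [-0.7, 0.1, 4.5]
finger_gap: 0.0517
```

```bash
python3 -c "
from h import *
go([.427,-.367,.26],np.radians(-75))"
```

```text
pos [ 0.4277 -0.3681  0.064 ] shift tool [-0.0003 -0.0008 -0.196 ] turn deg [ 0.1 -0.   0.1] yaw -74.9 gap 0.0517 F [-0.7  0.1  4.5] t 12.6 q7 [ 0.61  0.68  0.02  1.88 -0.02  0.58 -0.66]
```

Emit:
{"method": "move_arm", "body": {"series": [[0, 0, 0, 0, 0, -0.01, 0.03], [0, 0, 0, 0, 0, -0.02, 0.03], [0, 0, 0, 0, 0, -0.03, 0.03], [0, 0, 0, 0, 0, -0.03, 0.03], [0, 0, 0, 0, 0, -0.03, 0.03], [0, 0, 0, 0, 0, -0.03, 0.03], [0, 0, 0, 0, 0, -0.02, 0.03], [0, 0, -8.2, 0, 0, 0, 0.03], [0, 0, -8.2, 0, 0, 0, 0.03], [0, 0, -8.2, 0, 0, 0, 0.03], [0, 0, -8.2, 0, 0, 0, 0.03], [0, 0, -8.2, 0, 0, 0, 0.03], [0, 0, -8.2, 0, 0, 0, 0.03], [0, 0, -8.2, 0, 0, 0, 0.03], [0, 0, -8.2, 0, 0, 0, 0.03], [0, 0, -8.2, 0, 0, 0, 0.03], [0, 0, -8.2, 0, 0, 0, 0.03], [0, 0, -8.2, 0, 0, 0, 0.03], [0, 0, -8.2, 0, 0, 0, 0.03], [0, 0, 0, 0, 0, 0, 0.03]]}}

```text
clock: 14.6
tcp_pos: [0.4271, -0.3676, 0.234]
orientation: [1.72, 2.628, -0.002]
ft_force: [0.2, -0.4, -0.1]
finger_gap: 0.0522
```

Run:
```python
from h import *
go([.478,.0645,.23],np.radians(23.5))
for n,b in(("scene",(30,230,250,450)),):
    im=manip.capture(n)[b[0]:b[1],b[2]:b[3],::-1]; cv2.imwrite(f"pics/{n}7.png",cv2.resize(im,None,fx=3,fy=3,interpolation=cv2.INTER_CUBIC))
```

```text
pos [ 0.4271 -0.3676  0.234 ] shift tool [0.3756 0.2197 0.0032] turn deg [-0.   0.1  0.1] yaw 23.6 gap 0.0522 F [ 0.2 -0.4 -0.1] t 14.6 q7 [ 0.89  0.45 -0.34  1.79  0.18  0.94  0.89]
```

View pics/scene7.png

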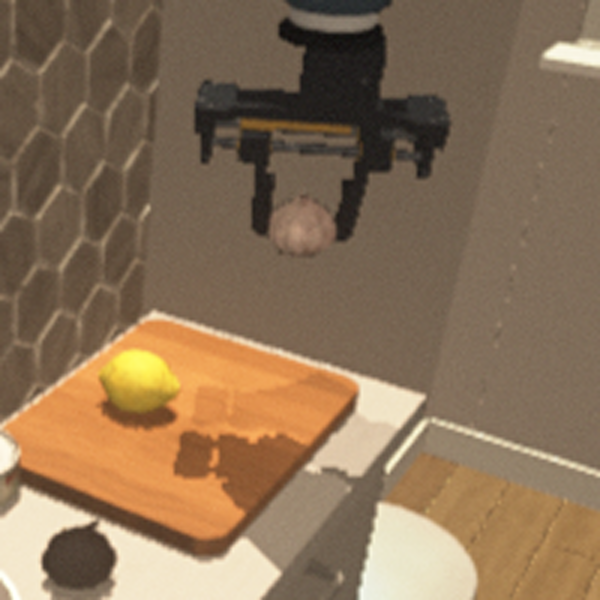

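Emit:
{"method": "move_arm", "body": {"series": [[0, 0, 0, 0.0376, 0.022, 0, 0.03], [0, 0, 0, 0.0376, 0.022, 0, 0.03], [0, 0, 0, 0.0376, 0.022, 0, 0.03], [0, 0, 0, 0.0376, 0.022, 0, 0.03], [0, 0, 0, 0.0376, 0.022, 0, 0.03], [0, 0, 0, 0.0376, 0.022, 0, 0.03], [0, 0, 0, 0.0376, 0.022, 0, 0.03], [0, 0, 0, 0.0376, 0.022, 0, 0.03], [0, 0, 0, 0.0376, 0.022, 0, 0.03], [0, 0, 0, 0.0376, 0.022, 0, 0.03], [0, 0, 0, 0, 0, 0, 0.03], [0, 0, 0, 0, 0, 0, 0.03]]}}

```text
clock: 15.85
tcp_pos: [0.4787, 0.0658, 0.2331]
orientation: [1.721, 2.626, -0.002]
ft_force: [0.1, -0.6, -0.7]
finger_gap: 0.0521
```

Run:
```python
from h import *
go([.477,.0645,.06],np.radians(23.5))
for n,b in(("scene",(130,300,140,300)),("top",(130,260,130,280))):
    im=manip.capture(n)[b[0]:b[1],b[2]:b[3],::-1]; cv2.imwrite(f"pics/{n}8.png",cv2.resize(im,None,fx=3.5,fy=3.5,interpolation=cv2.INTER_CUBIC))
```

```text
pos [0.4787 0.0658 0.2331] shift tool [-1.000e-04 -2.000e-03  1.731e-01] turn deg [-0.   0.1  0. ] yaw 23.5 gap 0.0521 F [ 0.1 -0.6 -0.7] t 15.85 q7 [ 0.21  0.34 -0.52  1.97  0.22  0.88 -0.02]
```

View pics/scene8.png

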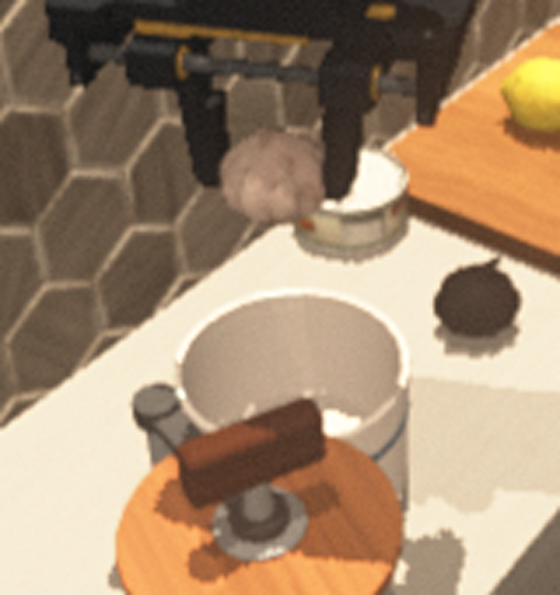

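View pics/top8.png

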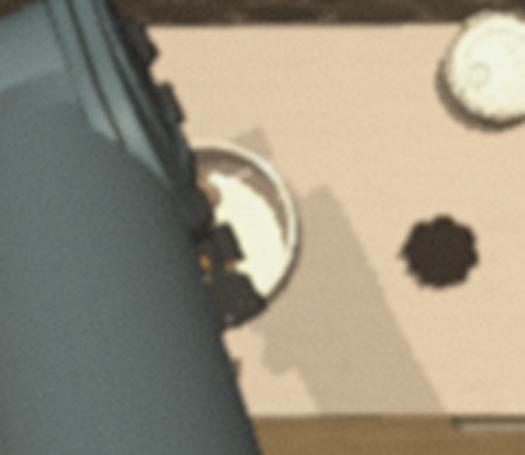

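Emit:
{"method": "move_arm", "body": {"series": [[0, 0, 0, 0, -0.002, 0.02, 0.03], [0, 0, 0, 0, 0, 0.025, 0.03], [0, 0, 0, 0, 0, 0.025, 0.03], [0, 0, 0, 0, 0, 0.025, 0.03], [0, 0, 0, 0, 0, 0.025, 0.03], [0, 0, 0, 0, 0, 0.02, 0.03], [0, 0, 0, 0, 0, 0.015, 0.03], [0, 0, 0, 0, 0, 0, 0.03]]}}

```text
clock: 16.75
tcp_pos: [0.4758, 0.0618, 0.0764]
orientation: [-1.726, -2.624, 0.007]
ft_force: [0.5, -0.2, -0.6]
finger_gap: 0.0516
```

Run:
```python
from h import *
go([.477,.0645,.06],np.radians(23.5))
for n,b in(("scene",(130,300,140,300)),):
    im=manip.capture(n)[b[0]:b[1],b[2]:b[3],::-1]; cv2.imwrite(f"pics/{n}9.png",cv2.resize(im,None,fx=3.5,fy=3.5,interpolation=cv2.INTER_CUBIC))
```

```text
pos [0.4758 0.0618 0.0764] shift tool [0.002  0.0022 0.0164] turn deg [-0.2  0.1 -0.2] yaw 23.3 gap 0.0516 F [ 0.5 -0.2 -0.6] t 16.75 q7 [ 0.09  0.6  -0.39  2.07  0.42  0.55 -0.2 ]
```

View pics/scene9.png

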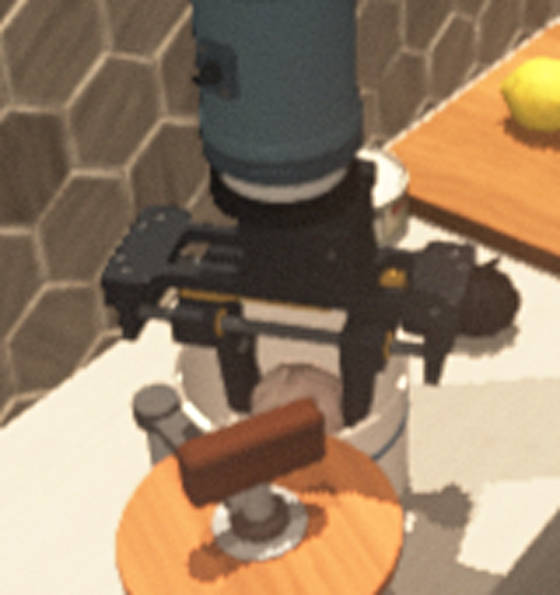

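Emit:
{"method": "move_arm", "body": {"series": [[0, 0, 0, 0.001, 0.001, 0.008, 0.03], [0, 0, 0, 0, 0, 0.006, 0.03], [0, 0, 0, 0, 0, 0.004, 0.03], [0, 0, 0, 0, 0, 0, 0.03], [0, 0, 0, 0, 0, 0, 0.03]]}}

```text
clock: 17.3
tcp_pos: [0.4777, 0.0652, 0.06]
orientation: [1.721, 2.627, -0.002]
ft_force: [0.1, 0.1, -0.0]
finger_gap: 0.0516
```

```bash
python3 -c "
from h import *
go([.477,.0645,.056],np.radians(23.5))"
```

```text
pos [0.4777 0.0652 0.06  ] shift tool [-0.0004 -0.0009  0.004 ] turn deg [-0.   0.1  0. ] yaw 23.5 gap 0.0516 F [ 0.1  0.1 -0. ] t 17.3 q7 [ 0.06  0.63 -0.37  2.07  0.45  0.51 -0.22]
```

Emit:
{"method": "move_arm", "body": {"series": [[0, 0, 0, 0, 0, 0.004, 0.03], [0, 0, 0, 0, 0, 0, 0.03], [0, 0, 0, 0, 0, 0, 0.06], [0, 0, 0, 0, 0, 0, 0.07], [0, 0, 0, 0, 0, 0, 0.072], [0, 0, 0, 0, 0, 0, 0.072], [0, 0, 0, 0, 0, -0.01, 0.072], [0, 0, 0, 0, 0, -0.02, 0.072], [0, 0, 0, 0, 0, -0.03, 0.072], [0, 0, 0, 0, 0, -0.04, 0.072], [0, 0, 0, 0, 0, -0.04, 0.072], [0, 0, 0, 0, 0, -0.04, 0.072], [0, 0, 0, 0, 0, -0.02, 0.06], [0, 0, 0, 0, 0, 0, 0.06]]}}

```text
clock: 18.7
tcp_pos: [0.4792, 0.066, 0.2595]
orientation: [1.718, 2.622, 0.004]
ft_force: [-0.1, 0.2, -0.0]
finger_gap: 0.0606
```

Run:
```python
from h import *
go([.4016,.1756,.169],np.radians(-24.4))
for n,b in(("scene",(130,300,140,300)),):
    im=manip.capture(n)[b[0]:b[1],b[2]:b[3],::-1]; cv2.imwrite(f"pics/{n}10.png",cv2.resize(im,None,fx=3.5,fy=3.5,interpolation=cv2.INTER_CUBIC))
```

```text
pos [0.4792 0.066  0.2595] shift tool [ 0.1318 -0.0278  0.0898] turn deg [ 0.4  0.1 47.9] yaw 23.5 gap 0.0606 F [-0.1  0.2 -0. ] t 18.7 q7 [ 0.23  0.3  -0.55  1.95  0.2   0.93 -0.  ]
```

View pics/scene10.png

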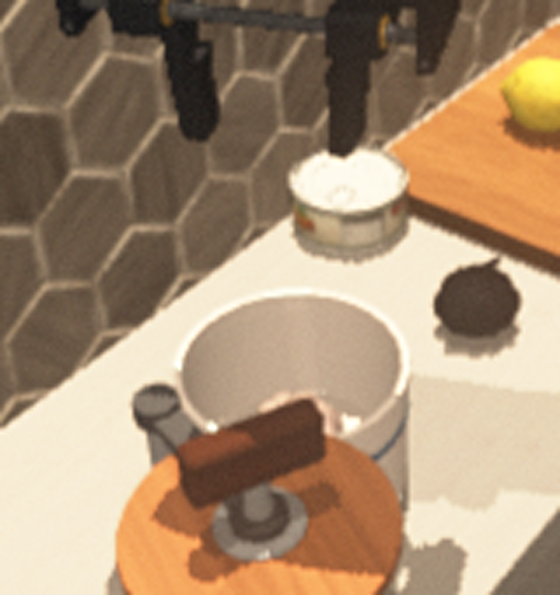

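Emit:
{"method": "move_arm", "body": {"series": [[0, 0, 0, 0.033, -0.007, 0, 0.06], [0, 0, 0, 0.033, -0.007, 0, 0.06], [0, 0, 0, 0.033, -0.007, 0, 0.06], [0, 0, 0, 0.033, -0.007, 0, 0.06], [0, 0, 8, 0, 0, 0, 0.06], [0, 0, 8, 0, 0, 0, 0.06], [0, 0, 8, 0, 0, 0, 0.06], [0, 0, 8, 0, 0, 0, 0.06], [0, 0, 8, 0, 0, 0, 0.06], [0, 0, 8, 0, 0, 0, 0.06], [0, 0, 0, 0, 0, 0.02, 0.06], [0, 0, 0, 0, 0, 0.02, 0.06], [0, 0, 0, 0, 0, 0, 0.06], [0, 0, 0, 0, 0, 0, 0.06]]}}

```text
clock: 20.15
tcp_pos: [0.3985, 0.1751, 0.2152]
orientation: [2.64, 1.701, -0.004]
ft_force: [-0.2, -0.6, -0.1]
finger_gap: 0.0601
```

Run:
```python
from h import *
go([.4016,.1756,.169],np.radians(-24.4))
for n,b in(("scene",(130,300,140,300)),):
    im=manip.capture(n)[b[0]:b[1],b[2]:b[3],::-1]; cv2.imwrite(f"pics/{n}11.png",cv2.resize(im,None,fx=3.5,fy=3.5,interpolation=cv2.INTER_CUBIC))
```

```text
pos [0.3985 0.1751 0.2152] shift tool [0.0018 0.0027 0.0462] turn deg [-0.   0.2 -0. ] yaw -24.4 gap 0.0601 F [-0.2 -0.6 -0.1] t 20.15 q7 [-0.09  0.28 -0.49  2.1   0.18  0.8  -1.12]
```

View pics/scene11.png

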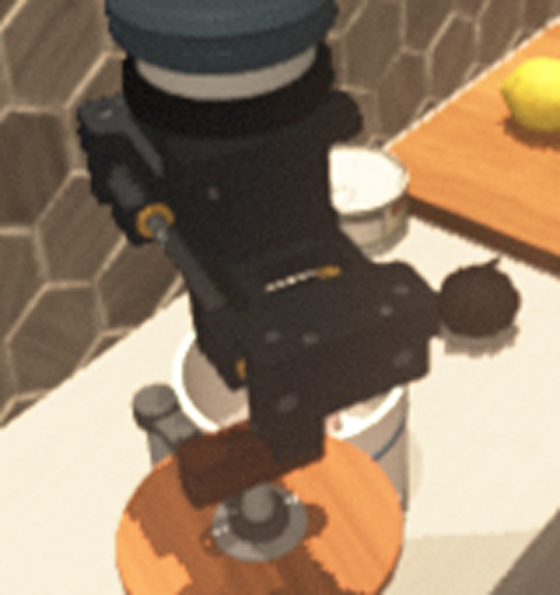

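Emit:
{"method": "move_arm", "body": {"series": [[0, 0, 0, 0.0018, 0.0027, 0.006, 0.06], [0, 0, 0, 0, 0, 0.015, 0.06], [0, 0, 0, 0, 0, 0.015, 0.06], [0, 0, 0, 0, 0, 0.01, 0.06], [0, 0, 0, 0, 0, 0, 0.04], [0, 0, 0, 0, 0, 0, 0.03], [0, 0, 0, 0, 0, 0, 0.01], [0, 0, 0, 0, 0, 0, 0.01], [0, 0, 0, 0, 0, 0, 0.01], [0, 0, 0, 0, 0, 0, 0.01]]}}

```text
clock: 21.2
tcp_pos: [0.4023, 0.1758, 0.17]
orientation: [2.64, 1.699, -0.001]
ft_force: [-1.9, 0.1, 3.1]
finger_gap: 0.0179
```

```bash
python3 -c "
from h import *
go(arc(1.65),np.radians(-21));print(manip.observe()['ft_torque'])"
```

```text
now swing est 1.707 r 0.0884
pos [0.4023 0.1758 0.17  ] shift tool [-0.0053 -0.0005  0.001 ] turn deg [ 0.1  0.1 -3.5] yaw -24.5 gap 0.0179 F [-1.9  0.1  3.1] t 21.2 q7 [-0.13  0.37 -0.46  2.13  0.25  0.69 -1.18]
[-0.07451015  0.09032314  0.02951551]
```

Emit:
{"method": "move_arm", "body": {"series": [[0, 0, -5, -0.0077, 0.0017, 0, 0.01], [0, 0, -5, -0.0077, 0.0017, 0, 0.01], [0, 0, -5, -0.0077, 0.0017, 0, 0.01], [0, 0, -5, -0.0077, 0.0017, 0, 0.01], [0, 0, -5, -0.0077, 0.0017, 0, 0.01], [0, 0, -5, -0.0077, 0.0017, 0, 0.01], [0, 0, -5, -0.0077, 0.0017, 0, 0.01], [0, 0, -5, -0.0077, 0.0017, 0, 0.01]]}}

```text
clock: 22.0
tcp_pos: [0.4085, 0.1144, 0.1701]
orientation: [1.895, 2.504, -0.0]
ft_force: [-0.1, 1.0, 0.6]
finger_gap: 0.0175
```

```bash
python3 -c "
from h import *
go(arc(1.013),np.radians(15.6));print(manip.observe()['ft_torque'])"
```

```text
now swing est 0.995 r 0.0888
pos [0.4085 0.1144 0.1701] shift tool [ 0.0014 -0.0015  0.0011] turn deg [0.  0.1 0.2] yaw 15.8 gap 0.0175 F [-0.1  1.   0.6] t 22.0 q7 [ 0.14  0.37 -0.6   2.16  0.33  0.7  -0.41]
[ 0.29896167 -0.05567979  0.07479019]
```

Tracking well with low force; continuing to 0.1 rad.

Emit:
{"method": "move_arm", "body": {"series": [[0, 0, -5, -0.0077, 0.0017, 0, 0.01], [0, 0, -5, -0.0077, 0.0017, 0, 0.01], [0, 0, -5, -0.0077, 0.0017, 0, 0.01], [0, 0, -5, -0.0077, 0.0017, 0, 0.01], [0, 0, -5, -0.0077, 0.0017, 0, 0.01], [0, 0, -5, -0.0077, 0.0017, 0, 0.01], [0, 0, -5, -0.0077, 0.0017, 0, 0.01], [0, 0, -5, -0.0077, 0.0017, 0, 0.01], [0, 0, -5, -0.0077, 0.0017, 0, 0.01], [0, 0, -5, -0.0077, 0.0017, 0, 0.01]]}}

```text
clock: 23.0
tcp_pos: [0.4676, 0.0662, 0.1701]
orientation: [0.659, 3.071, -0.001]
ft_force: [-0.4, 2.0, 0.5]
finger_gap: 0.0177
```

```bash
python3 -c "
from h import *
go(arc(0),np.radians(73.4));print(manip.observe()['ft_torque'])"
```

```text
now swing est 0.115 r 0.0902
pos [0.4676 0.0662 0.1701] shift tool [-0.01    0.0027  0.0012] turn deg [-0.   0.1 -7.6] yaw 65.8 gap 0.0177 F [-0.4  2.   0.5] t 23.0 q7 [ 0.38  0.49 -0.77  2.04  0.48  0.79  0.48]
[ 0.63710562 -0.09342567  0.09069445]
```

Emit:
{"method": "move_arm", "body": {"series": [[0, 0, -4, -0.006, 0.0013, 0, 0.01], [0, 0, -3.6, -0.006, 0.0013, 0, 0.01], [0, 0, 0, -0.001, 0, 0, 0.01], [0, 0, 0, 0, 0, 0, 0.01], [0, 0, 0, 0, 0, 0, 0.01]]}}

```text
clock: 23.5
tcp_pos: [0.4794, 0.064, 0.17]
orientation: [-0.46, -3.107, 0.002]
ft_force: [-4.5, 3.0, 4.4]
finger_gap: 0.0177
```

Run:
```python
from h import *
go(arc(0),np.radians(73.4));print(manip.observe()['ft_torque'])
for n,b in(("scene",(130,300,140,300)),):
    im=manip.capture(n)[b[0]:b[1],b[2]:b[3],::-1]; cv2.imwrite(f"pics/{n}12.png",cv2.resize(im,None,fx=3.5,fy=3.5,interpolation=cv2.INTER_CUBIC))
```

```text
now swing est -0.018 r 0.0904
pos [0.4794 0.064  0.17  ] shift tool [0.0017 0.0001 0.001 ] turn deg [-0.1 -0.  -0.2] yaw 73.2 gap 0.0177 F [-4.5  3.   4.4] t 23.5 q7 [ 0.4   0.52 -0.79  2.01  0.51  0.82  0.6 ]
[ 0.73027522  0.75295015 -0.04187919]
```

View pics/scene12.png

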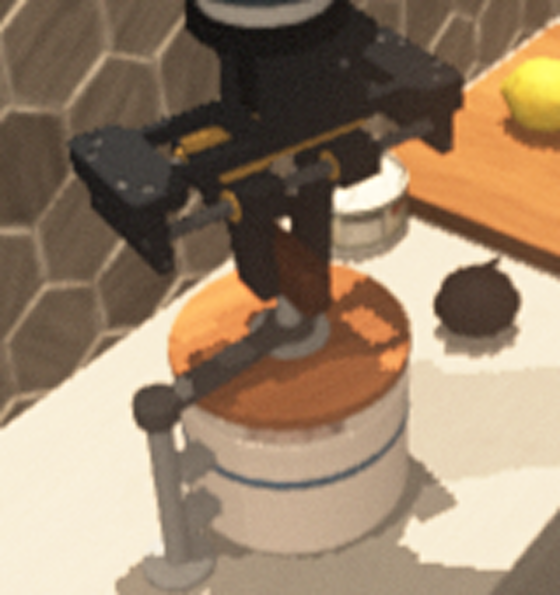

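Emit:
{"method": "move_arm", "body": {"series": [[0, 0, 6.7, 0, 0, 0.001, 0.01], [0, 0, 6.7, 0, 0, 0.001, 0.01], [0, 0, 6.7, 0, 0, 0.001, 0.01], [0, 0, 6.7, 0, 0, 0.001, 0.01], [0, 0, 6.7, 0, 0, 0.001, 0.01], [0, 0, 6.7, 0, 0, 0.001, 0.01]]}}

```text
clock: 24.15
tcp_pos: [0.4791, 0.0636, 0.1639]
orientation: [-1.506, -2.756, 0.004]
ft_force: [-5.6, 1.3, 5.2]
finger_gap: 0.0177
```

```bash
python3 -c "
from h import *
go([.478,.0645,.157],np.radians(-6.9));print(manip.observe()['ft_torque'])"
```

```text
pos [0.4791 0.0636 0.1639] shift tool [ 0.0013 -0.0005  0.0069] turn deg [-0.1  0.1 39.6] yaw 32.7 gap 0.0177 F [-5.6  1.3  5.2] t 24.15 q7 [ 0.27  0.48 -0.62  2.02  0.4   0.76 -0.01]
[ 0.48873862  1.00408408 -0.07668691]
```

Emit:
{"method": "move_arm", "body": {"series": [[0, 0, 6.7, 0, 0, 0.0012, 0.01], [0, 0, 6.7, 0, 0, 0.0012, 0.01], [0, 0, 6.7, 0, 0, 0.001, 0.01], [0, 0, 6.7, 0, 0, 0.001, 0.01], [0, 0, 6.7, 0, 0, 0.001, 0.01], [0, 0, 6.7, 0, 0, 0.001, 0.01], [0, 0, 1.5, 0, 0, 0, 0.01], [0, 0, 0, 0, 0, 0, 0.01], [0, 0, 0, 0, 0, 0, 0.01]]}}

```text
clock: 25.05
tcp_pos: [0.4787, 0.0634, 0.1578]
orientation: [2.382, 2.048, -0.006]
ft_force: [-7.0, 0.5, 10.6]
finger_gap: 0.0178
```

```bash
python3 -c "
from h import *
go([.478,.0645,.157],np.radians(-6.9));print(manip.observe()['ft_torque'])"
```

```text
pos [0.4787 0.0634 0.1578] shift tool [ 0.001  -0.0009  0.0008] turn deg [-0.1  0.2 -1.7] yaw -8.6 gap 0.0178 F [-7.   0.5 10.6] t 25.05 q7 [ 0.13  0.45 -0.44  2.03  0.29  0.72 -0.64]
[0.21119357 1.53073478 0.63367913]
```

Emit:
{"method": "move_arm", "body": {"series": [[0, 0, 0, 0, 0, 0, 0.05], [0, 0, 0, 0, 0, 0, 0.06], [0, 0, 0, 0, 0, 0, 0.06], [0, 0, 0, 0, 0, 0, 0.06], [0, 0, 0, 0, 0, -0.02, 0.06], [0, 0, 0, 0, 0, -0.04, 0.06], [0, 0, 0, 0, 0, -0.04, 0.06], [0, 0, 0, 0, 0, -0.04, 0.06], [0, 0, 0, -0.04, 0, 0, 0.06], [0, 0, 0, -0.04, 0, 0, 0.06], [0, 0, 0, -0.04, 0, 0, 0.06], [0, 0, 0, -0.04, 0, 0, 0.06], [0, 0, 0, -0.04, 0, 0, 0.06], [0, 0, 0, 0, 0, 0, 0.06], [0, 0, 0, 0, 0, 0, 0.06]]}}

```text
clock: 26.55
tcp_pos: [0.4497, -0.1348, 0.2978]
orientation: [2.386, 2.042, -0.001]
ft_force: [0.4, 0.1, -0.3]
finger_gap: 0.06
```

Run:
```python
from h import *
print(manip.observe()["tcp_pos"],manip.observe()["ft_force"].round(1))
im=manip.capture("scene");cv2.imwrite("pics/scene13.png",cv2.resize(im[130:300,140:300,::-1],None,fx=3.5,fy=3.5,interpolation=cv2.INTER_CUBIC))
im=manip.capture("top");cv2.imwrite("pics/top13.png",cv2.resize(im[:,:,::-1],(800,600)))
h=cv2.cvtColor(im,cv2.COLOR_RGB2HSV).astype(int);H,S,V=h[...,0],h[...,1],h[...,2]
c,s,m=blob((V<130)&(S>120),(165,175,205,205));P=np.array([ray("top",p,.16) for p in np.argwhere(m)[:,::-1]]);w,v=np.linalg.eigh(np.cov(P[:,:2].T));print("knob",P.mean(0),"dir",np.degrees(np.arctan2(v[1,1],v[0,1])))
c,s,m=blob((H>18)&(H<35)&(S>140)&(V>120),(300,140,370,200));print("lemon",ray("top",c,.049))
```

```text
[ 0.4496724  -0.13478672  0.29781105] [ 0.4  0.1 -0.3]
knob [0.47504927 0.06357453 0.16      ] dir 83.93341130177281
lemon [ 0.54464376 -0.32474562  0.049     ]
```

View pics/scene13.png

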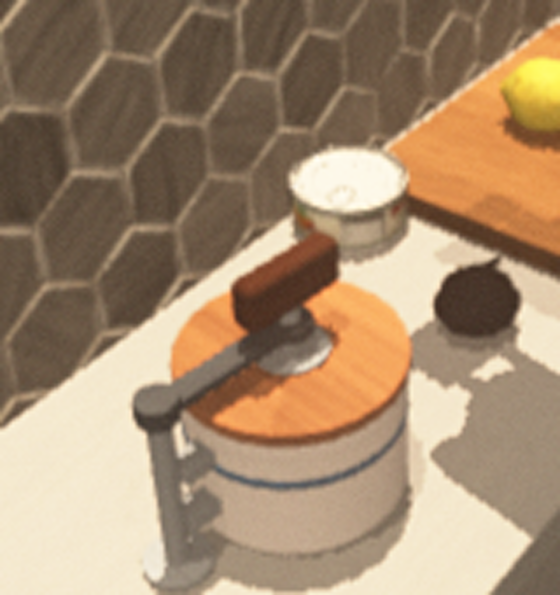

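View pics/top13.png

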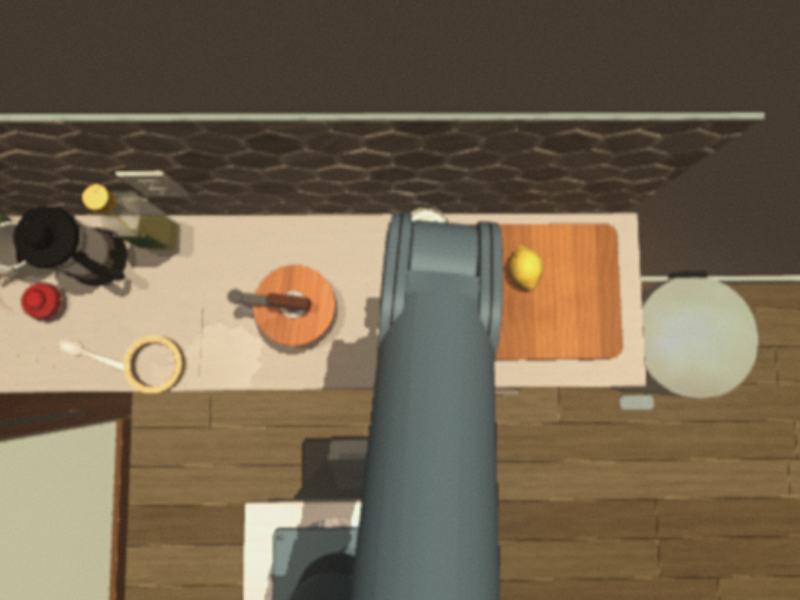

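The knob bar lies along the arm again (83.9°, was 84.3°), the lid is seated, the lemon hasn't moved and the robot is clear, so I'm handing in.

```bash
python3 -c "
from rig import manip
print(manip.hand_in())"
```

```text
the job is handed in; nothing more can be done
None
```

The garlic is in the white pot with the lid screwed down tight, and I handed the job in at about 27 s of the 72 s allowed. The hand-in reports no verdict, so success rests on my own checks.

I unscrewed the lid by its knob about 80° and swung it aside about 1.7 rad. I lowered the garlic to within a few mm of the pot floor, let go, then swung the lid back to its stop and screwed it down.

**Last checks:**
- **Lid:** the knob bar points 83.9°, against 84.3° at the start. It pushed back with about 0.6 N m at the end of the turn, as it would at the tight stop.
- **Lemon:** it moved less than 1 mm.
- **Robot:** it was clear of everything, with no contact force.
- **Garlic:** after release I saw it roughly in the centre of the pot, partly hidden by the lid. I could not see it once the lid was closed.

No check failed. The one disagreement was that the pot axis from the pictures was about 2–3 mm off where the gripped knob sat, and I corrected for that on the way.

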